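# Close the test kiln and switch it on

### The job

The little blue kiln is loaded and ready to fire. Take its open lid by the yellow handle bar and lower it gently until it rests fully shut on the rim, never letting it drop; only when it is shut, push the red lever on the grey control box fully over, away from the robot, to switch the kiln on. Let go of everything and leave the pots and other things as they are.

Things in the scene. Friction and masses are not known exactly. Their poses are not given: they have to be found in the camera images.
- kiln: small blue test kiln, fixed on the table: an open-topped box 180 mm deep (its x), 220 mm wide (its y), its rim 125 mm above the table. Origin under the centre of the box, at table height; its x points to its back, away from the robot, y to its left
- pipe (a point): middle of a level 32 mm extraction pipe fixed to the kiln, running along the kiln's y over the open lid's handle, 160 mm behind the kiln's origin and 455 mm up; 265 mm long, with an upright at its left end, 170 mm left of the kiln's origin. A tool standing upright over the handle would hit it: come in from the front, tilted 25 to 45 degrees
- lid (a joint): angle of the kiln's lid, rad: 0 = shut on the rim, 1.57 = upright, 1.72 = open stop. Level hinge axis along the kiln's y, at kiln x = 90 mm, z = 125 mm. The lid is a slab 170 mm long, 210 wide, 31 thick, 0.5 to 0.72 kg. The hinge rubs (0.25 N m): the lid stays by itself near upright, but from about 1.15 rad downwards it falls shut if let go
- lid_handle (a point): middle of the yellow round handle bar, 14 mm in diameter, 120 mm long, parallel to the hinge, on a thin arm at each end, its axis 40 mm clear of the lid's free edge. It turns with the lid: at lid angle a its middle is at x = 90 - 215 cos a + 15 sin a, z = 125 + 215 sin a + 15 cos a (mm, kiln's frame)
- controller: the kiln's grey control box, fixed on the table to the left or the right of the kiln, 120 mm deep (x), 140 mm wide (y), 60 mm high; origin under its centre; its x points away from the robot, and the lever is pushed along it
- lever (a joint): angle of the switch lever on top of the control box, rad: about 0 = off, leaning to the robot's side, 1.0 = fully on, leaning away from the robot (box x). It turns about the box's y axis, 65 mm above the table over the box's centre, and stays where it is left; 1 to 2 N at the ball moves it
- lever_ball (a point): centre of the red ball, 30 mm in diameter, at the end of the lever, 85 mm from the lever's axis, about 140 mm above the table
- cup: the terracotta cup inside the kiln's chamber, 60 mm across and 60 mm high, loose; origin at the centre of its foot; leave it alone
- mug: blue mug, 80 mm across and 100 mm high, loose, standing upright on the opposite side of the kiln from the control box; origin at the centre of its foot; leave it alone
- bowl: terracotta bowl, 120 mm across and 55 mm high, loose, on the table; origin under its centre; leave it alone
- scraper: wooden-handled spatula, 200 mm long, lying on the table; leave it alone
- glaze_jar: amber glaze jar, 72 mm across and 100 mm high, loose, behind on the right; origin under its centre; leave it alone
There are look-alikes about, which are no part of the job. Leave any turquoise look-alike of the controller alone.

How it is judged:
On the way, in this order (a step that is already met when the one before it is completed fails the run):
1. the lid is fully down on the rim, with the lever still off (value of joint lid below 0.035 rad and value of joint lever below 0.4 rad), for 0.2 s.
2. the lever is pushed fully over to on (value of joint lever above 0.85 rad and value of joint lid below 0.035 rad), for 0.2 s.
At the end, for the whole second after the job is handed in: the lid is shut on the rim (joint lid below 0.035 rad, about 7 mm at the handle), the lever is on (joint lever above 0.85 of its 1.0 rad), and the robot touches nothing (all of step 2 and contact force between the fingers and anything else below 0.5 N).
It fails at once if the lid is dropped or slammed: it falls faster than 1.6 rad/s (0.34 m/s at the handle) (velocity of joint lid below -1.6 rad/s).
It fails at once if the lever is pushed on (beyond 0.5 rad) while the lid is not shut (value of joint lever above 0.5 rad and value of joint lid above 0.06 rad).
It fails at once if a pot or another loose thing is moved by more than 40 mm (distance of any of cup, mug, bowl, scraper, glaze_jar from where it was at the start of the episode above 0.04 m).
It fails at once if a cup, mug, bowl or jar is tipped by more than 0.5 rad (angle between any of cup, mug, bowl, glaze_jar's own z axis and vertical above 0.5 rad).
It also fails if it takes over 58 s, if anything falls off the work surface, if the arm or the gripper's body presses on something with over 40 N, if the wrist force passes 120 N, or if a joint passes its speed limit or range.

### The arm

A 6-joint arm with a two-finger parallel gripper is mounted at the origin on the work surface. World frame = base frame: x ahead of the robot, y to its left, z up, the work surface at z = 0. Lengths are in m, angles in rad, forces in N, time in s.
With the tool pointing down it reaches from about 0.35 to 0.85 m from the base axis. Payload 8.1 kg.
Tool frame: the origin (TCP) lies at the very end of the fingers, on their centre line; the grasp point (between the pads) lies robot.grip_point_offset behind it (robot.grip_point_offset is the distance from the TCP to the grasp point, in m); z points along the fingers, y is the line along which they close (so a half turn about z gives the same grasp; the last joint's range is limited). The gripper opens to 93 mm and grips with 3 to 60 N. Pads are 15 mm wide; open, the fingers measure 128 mm over their backs; the gripper's body (75 mm by 188 mm) begins 65 mm behind the grasp point.
Start: joints at [-1.426, 0.13, 1.488, -0, 1.523, -0.085], TCP at [0.137, -0.584, 0.219] pointing down, gripper open.
Joint ranges: [-2.96, 2.96], [-0.89, 2.26], [0.02, 2.5], [-1.34, 4.48], [0, 2.73], [-2.66, 2.66]. Speed limits (rad/s): [2.39, 2.39, 2.79, 3.14, 3.14, 3.14].

### API

Orientations are given as a rotation vector (axis times angle).
In Python, from plant import robot, eyes gives the robot as it stands. The module is installed in compiled form; this text tells all that it offers.
- The arm moves only by the tool apply_moves, never from a script. Its argument "steps" is one flat list of numbers, 7 for each row, row after row: the shift along the tool's x, y, z in units of 30 mm (1.0 is 30 mm), then the turn, a rotation vector about the tool's x, y, z in units of 6 degrees (1.0 is 6 degrees), then the opening in per cent of the stroke, from 0 (shut) to 100 (fully open). In form: [dx, dy, dz, ax, ay, az, fingers, dx, dy, dz, ax, ay, az, fingers, ...]. A call has 1 to 12 rows; each row shifts and turns the commanded pose from where the row before left it, along the tool's axes as they then stand; what a row does not reach is not made up. A row lasts 1/12 s, in which the tool goes at most 41.7 mm and 7.16 degrees, less where a joint would pass 70% of its speed; a pose out of reach is approached as far as the arm can. A call is refused whole if a number of a shift passes 1 or a number of a turn 1, either way. A call with a gripper value outside its range is refused whole. The fingers move at their own pace and stop on an object; "grip_force" is the grip in N (left out, the last holds). Time passes only in rows, so rows that do not move let the fingers close. It gives the time, the measured TCP pose, the force, the opening and the grip force at its end, in the units of the state.
- robot.read_state(): the state, without advancing time (a new reading comes with each control period).
- eyes.read_camera(name): name is "scene" or "top" or "wrist"; returns the picture (400x640x3 uint8, red, green, blue); there is no depth.
- eyes.calibration(name): a dict with "K" (3x3 intrinsics, pixels), "R" (3x3) and "t" (3): a world point X has camera coordinates R X + t. Camera axes: x right, y down, z forward; pixel columns grow to the right and rows downward; lengths in m; the calibration is good to about 2 mm. A picture is of the moment at which its call begins: read the wrist's pose just before it. calibration takes no time and is no camera call; for the wrist camera it gives the pose at the moment of the call.
- robot.close_job(): hands the job in; it is judged then, once.
Trained networks look in the newest picture that a camera, given by its name, has taken for a name from the list of things; names that differ only in an ending like _2 or _b are one class to them, and where a whole thing is asked for, a point or a joint stands for the part that bears it (a point fixed in the world has none). Each returns a list of dicts, best first, with "conf" (0 to 1); they miss things now and then, are a little off and sometimes report something else, mostly with a low value. They report only what shows in the picture. A call takes as long as a camera call. They do not tell look-alikes from the thing itself.
- eyes.search_frame(camera, thing): "rect" ([left, top, width, height] in pixels, round what is visible of it).
- eyes.place_of(camera, thing): "xy" ([column, row] in pixels: a listed point, or the origin of a listed thing).
The state is a dict: "t": time; "q": joint angles; "dq": joint speeds; "joint_torque": joint torques, N m; "tool_pos": TCP position; "orientation": TCP orientation; "force": force on the tool from outside, world axes, zero at the start; "wrist_torque": the same for the moment, N m; "opening": finger opening in m; "gripper_force": force on a finger pad.
Only numpy, scipy, OpenCV 4.12 (cv2) and the standard library are available. Lean on these libraries where they do the work, as an engineer would, in place of code of your own. Each camera call takes 0.05 s, during which the arm holds its last target. There are 200 camera calls.

## Working session

There is one attempt and no reset: what is moved stays moved. The work goes in short steps, Python scripts to look and compute and a tool call to move; the robot and the scene stay as the last step left them, time stands still between calls to the robot, and variables do not carry over. Pictures are saved under pics/ and viewed, at most 10 in all, crops included, and the job is handed in when it is done.

Besides the shell and the picture viewer there is one more tool, called after "Call:" in YAML: its name, and indented under it one key for each argument. apply_moves: Moves the arm, as the interface text tells. Its arguments: {"type":"object","properties":{"steps":{"type":"array"},"grip_force":{"type":"number"}},"required":["steps"]}

```bash
mkdir -p pics; cat > h.py <<'E'
import numpy as np, cv2
from scipy.spatial.transform import Rotation as Ro
from plant import robot, eyes
def onplane(cam,xy,z):
    c=eyes.calibration(cam);K,R,t=map(np.array,(c['K'],c['R'],c['t']))
    d=R.T@np.linalg.inv(K)@np.array([xy[0],xy[1],1.]);o=-R.T@t
    return o+d*(z-o[2])/d[2]
def proj(cam,X):
    c=eyes.calibration(cam);p=np.array(c['K'])@(np.array(c['R'])@np.array(X)+np.array(c['t']));return p[:2]/p[2]
def snap(cam,name):
    im=eyes.read_camera(cam);cv2.imwrite('pics/'+name,im[:,:,::-1]);return im
E
python3 - <<'E'
from h import *
print(robot.grip_point_offset, robot.read_state())
a=snap('scene','s0.png');b=snap('top','t0.png')
for c in('scene','top'):
  print(c,'cam at',-np.array(eyes.calibration(c)['R']).T@np.array(eyes.calibration(c)['t']))
  for n,z in(('kiln',0),('controller',0),('lever_ball',.14),('lid_handle',.35),('pipe',.455),('mug',0),('bowl',0),('glaze_jar',0),('scraper',0.01)):
    for d in eyes.place_of(c,n)[:3]: print(c,n,round(d['conf'],2),np.round(d['xy']),onplane(c,d['xy'],z).round(3))
E
```

```text
0.0188 {'t': 0.0, 'q': array([-1.42639081e+00,  1.31135755e-01,  1.48925426e+00,  1.39659799e-05,
        1.52299107e+00, -8.54137518e-02]), 'dq': array([ 0.00201607,  0.00063841,  0.00061875, -0.00203924, -0.00079548,
       -0.00174245]), 'joint_torque': array([ 4.49312269e-03, -5.59839857e+01, -4.91760099e+01,  7.70192407e-02,
        3.50108917e-02, -1.46101838e-04]), 'tool_pos': array([ 0.13661969, -0.58366932,  0.21761636]), 'orientation': array([-3.11909817e+00, -3.59999253e-01,  6.09128101e-05]), 'force': array([-0.49397526,  0.15440366,  0.13263798]), 'wrist_torque': array([-0.03539446, -0.00205354,  0.02164912]), 'gripper_force': 0.0, 'opening': 0.09288669505374592}
scene cam at [ 1.37978301 -0.20204087  1.29870261]
scene kiln 0.68 [317. 255.] [ 0.563 -0.018  0.   ]
scene controller 0.76 [221. 215.] [ 0.3   -0.368  0.   ]
scene controller 0.62 [241. 265.] [ 0.556 -0.306  0.   ]
scene lever_ball 0.67 [213. 186.] [ 0.262 -0.377  0.14 ]
scene lever_ball 0.55 [235. 234.] [ 0.512 -0.307  0.14 ]
scene lid_handle 0.66 [320. 222.] [ 0.672 -0.034  0.35 ]
scene pipe 0.91 [325. 209.] 
[... 239 characters left out ...]
51. 298.] [ 0.698 -0.281  0.   ]
scene scraper 0.77 [262. 222.] [ 0.377 -0.207  0.01 ]
top cam at [0.38191662 0.00930968 1.23776405]
top kiln 0.64 [317. 202.] [ 0.554 -0.02   0.   ]
top controller 0.95 [405. 200.] [ 0.558 -0.307  0.   ]
top controller 0.7 [424. 276.] [ 0.314 -0.355  0.   ]
top lever_ball 0.65 [422. 209.] [ 0.51  -0.321  0.14 ]
top lever_ball 0.65 [441. 297.] [ 0.264 -0.358  0.14 ]
top lid_handle 0.71 [324. 133.] [ 0.672 -0.031  0.35 ]
top pipe 0.75 [328.  94.] [ 0.726 -0.038  0.455]
top mug 0.67 [201. 215.] [0.519 0.35  0.   ]
top bowl 0.91 [249. 265.] [0.358 0.198 0.   ]
top glaze_jar 0.63 [390. 160.] [ 0.692 -0.267  0.   ]
top scraper 0.7 [376. 259.] [ 0.37  -0.205  0.01 ]
```

```bash
python3 -c "
import cv2
cv2.imwrite('pics/st.png',cv2.resize(cv2.vconcat([cv2.imread('pics/s0.png'),cv2.imread('pics/t0.png')]),(480,600)))"
```

```text
(no output)
```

View pics/s0.png

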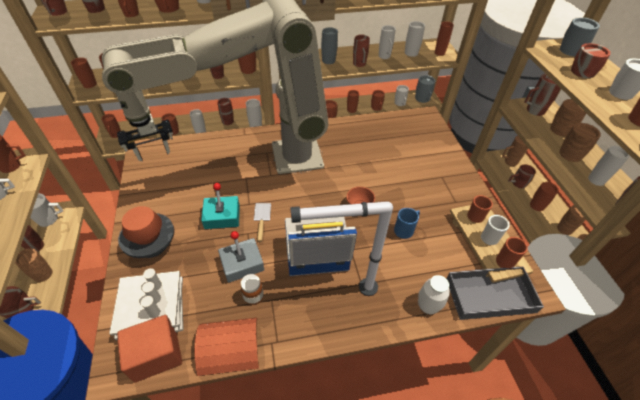

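View pics/t0.png

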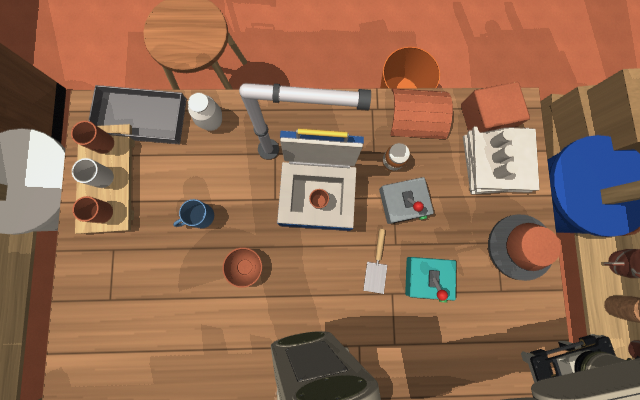

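The grey box (top view 405,200; red ball 419,207) fits the controller. The turquoise box (top view 430,278) is the look-alike, so I'm leaving it alone. The kiln is at about (317,200), the yellow handle at (322,132) and the pipe at (305,96). Next I'll refine the handle and the yaws.

```bash
python3 - <<'E'
from h import *
from scipy.optimize import least_squares
def big(m):
    n,l,s,c=cv2.connectedComponentsWithStats(m.astype(np.uint8));i=1+np.argmax(s[1:,4]);return l==i
obs={}
for cam,f,win in(('top','t0.png',(280,120,370,145)),('scene','s0.png',(285,212,360,240))):
    im=cv2.imread('pics/'+f)[:,:,::-1].astype(int);h=np.zeros(im.shape[:2],bool);h[win[1]:win[3],win[0]:win[2]]=1
    m=big((im[...,0]>150)&(im[...,1]>130)&(im[...,2]<90)&h)
    ys,xs=np.nonzero(m);P=np.c_[xs,ys];c=P.mean(0);v=np.linalg.svd(P-c)[2][0] if len(P)<3000 else 0
    s=(P-c)@v;obs[cam]=c;e=[c+v*s.min(),c+v*s.max()]
    w=[onplane(cam,p,.34) for p in e];d=w[1]-w[0];print(cam,c,len(P),'mid',onplane(cam,c,.34).round(4),'len',np.linalg.norm(d).round(3),'yaw',np.degrees(np.arctan2(d[1],d[0])).round(2))
r=least_squares(lambda X:np.r_[proj('top',X)-obs['top'],proj('scene',X)-obs['scene']],[.67,-.03,.34]);print('handle',r.x.round(4),r.fun.round(1))
# red balls, triangulated; grey box top corners in top view
for cam,f,win in(('top','t0.png',(408,196,428,216)),('scene','s0.png',(225,226,244,244))):
    im=cv2.imread('pics/'+f)[:,:,::-1].astype(int);h=np.zeros(im.shape[:2],bool);h[win[1]:win[3],win[0]:win[2]]=1
    m=big((im[...,0]>130)&(im[...,1]<70)&(im[...,2]<70)&h);ys,xs=np.nonzero(m);obs[cam]=np.array([xs.mean(),ys.mean()]);print(cam,obs[cam],len(xs))
r=least_squares(lambda X:np.r_[proj('top',X)-obs['top'],proj('scene',X)-obs['scene']],[.5,-.3,.14]);print('ball',r.x.round(4),r.fun.round(1))
im=cv2.imread('pics/t0.png')
cv2.imwrite('pics/c1.png',cv2.resize(im[85:305,270:460],None,fx=2.7,fy=2.7,interpolation=cv2.INTER_CUBIC))
E
```

```text
top [321.51807229 134.20481928] 83 mid [ 0.6736 -0.0268  0.34  ] len 0.117 yaw -95.06
scene [322.12048193 225.73493976] 83 mid [ 0.6795 -0.0295  0.34  ] len 0.118 yaw -95.1
handle [ 0.6754 -0.0276  0.3341] [ 0.2  0.   0.3 -0. ]
top [417.94029851 206.01492537] 67
scene [234.17021277 234.31914894] 47
ball [ 0.5183 -0.3078  0.1471] [0.2 0.  0.2 0. ]
```

View pics/c1.png

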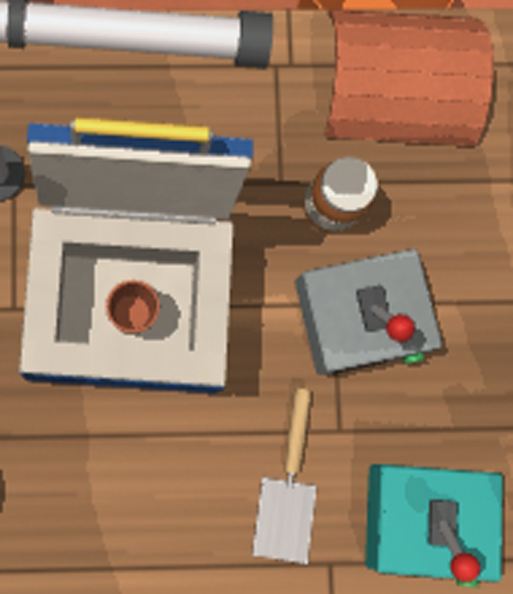

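The crop shows the grey box (370,312) with its red lever ball (401,327) leaning toward the robot. The turquoise look-alike is at (437,523). The rim corners are clear, so next I'll compute the frames and plan the approach.

```bash
cat >> h.py <<'E'
YAW=np.radians(-5.1)
def toolR(t,yaw=YAW):
    "tilt t (rad) forward, tool x along kiln y"
    z=np.array([np.sin(t),0,-np.cos(t)]);x=np.array([0,1.,0]);return Ro.from_euler('z',yaw).as_matrix()@np.c_[x,np.cross(z,x),z]
def delta(p,R,p2,R2):
    return np.r_[R.T@(p2-p)/.03, np.degrees(Ro.from_matrix(R.T@R2).as_rotvec())/6]
def now():
    s=robot.read_state();return s['tool_pos'],Ro.from_rotvec(s['orientation']).as_matrix()
E
python3 - <<'E'
from h import *
f=lambda pts:np.array([onplane('top',np.array(p)/2.7+[270,85],z)[:2] for p,z in pts])
k=f([((22,378),.125),((222,385),.125),((37,210),.125),((232,222),.125)]);print(k.round(3),'kiln',k.mean(0).round(4))
b=f([((298,280),.06),((417,251),.06),((442,346),.06),((323,375),.06)]);print('box',b.mean(0).round(4), np.linalg.norm(b-np.roll(b,1,0),axis=1).round(3),
 'yaw',np.degrees(np.arctan2(*(b[0]+b[1]-b[2]-b[3])[::-1])).round(1), np.degrees(np.arctan2(*(b[0]+b[3]-b[1]-b[2])[::-1])).round(1)-90)
h=np.array([.6755,-.0275]);c=k.mean(0);kx=np.array([np.cos(YAW),np.sin(YAW)])
for c in (k.mean(0),): print('handle in kiln',(h-c)@kx,(h-c)@[-kx[1],kx[0]])
p,R=now();t=np.radians(42);R2=toolR(t)
g=np.array([.6755,-.0275,.337]); T=g+.0188*R2[:,2];pre=T-.12*R2[:,2]
print('pre',pre.round(3),'T',T.round(3)); print(delta(p,R,pre,R2).round(2))
# path: raise 0.12, arc about base with yaw, to x-facing; then tilt
q=p+[0,0,.2];N=18
R0=toolR(0,np.arctan2(R[1,0],R[0,0])-np.pi/2);print('rot resid',delta(p,R,p,R0).round(2))
a0=np.arctan2(p[1],p[0]);a1=np.arctan2(pre[1],pre[0]);r0=np.hypot(*p[:2]);r1=np.hypot(*pre[:2]);print(a0,a1,r0,r1)
y0=np.arctan2(R[1,0],R[0,0])-np.pi/2
for i in range(1,N+1):
    s=i/N;a=a0+(a1-a0)*s;r=r0+(.5-r0)*s
    pn=np.array([r*np.cos(a),r*np.sin(a),p[2]+.2*min(1,s*1.2)]);Rn=toolR(t*max(0,s-.55)/.45,y0+(YAW-y0)*s)
    if i==1: P,Q=p,R
    print(i,delta(P,Q,pn,Rn).round(2));P,Q=pn,Rn
E
```

```text
[[ 0.473  0.095]
 [ 0.462 -0.118]
 [ 0.657  0.078]
 [ 0.64  -0.135]] kiln [ 0.558 -0.02 ]
box [ 0.5462 -0.2996] [0.113 0.144 0.114 0.142] yaw 11.5 12.599999999999994
handle in kiln 0.11774933766224586 0.0029626486237059827
pre [ 0.608 -0.021  0.412] T [ 0.688 -0.029  0.323]
[ 19.57 -14.69  -6.45  -6.05   4.37 -11.39]
rot resid [0. 0. 0. 0. 0. 0.]
-1.3410042329711926 -0.03531194857478035 0.6000092174255067 0.6084313632933973
1 [ 1.44 -0.24 -0.44  0.    0.   -0.66]
2 [ 1.42 -0.24 -0.44  0.    0.   -0.66]
3 [ 1.41 -0.24 -0.44  0.    0.   -0.66]
4 [ 1.39 -0.25 -0.44  0.    0.   -0.66]
5 [ 1.38 -0.25 -0.44  0.    0.   -0.66]
6 [ 1.37 -0.26 -0.44  0.    0.   -0.66]
7 [ 1.35 -0.26 -0.44  0.    0.   -0.66]
8 [ 1.34 -0.26 -0.44  0.    0.   -0.66]
9 [ 1.32 -0.27 -0.44  0.    0.   -0.66]
10 [ 1.31 -0.27 -0.44 -0.09  0.   -0.66]
11 [ 1.29 -0.27 -0.45 -0.86  0.04 -0.66]
12 [ 1.28 -0.23 -0.47 -0.86  0.1  -0.66]
13 [ 1.27 -0.19 -0.49 -0.86  0.15 -0.65]
14 [ 1.25 -0.15 -0.5  -0.86  0.21 -0.63]
15 [ 1.24 -0.1  -0.52 -0.86  0.27 -0.61]
16 [ 1.22 -0.26 -0.13 -0.86  0.32 -0.58]
17 [ 1.21 -0.24 -0.15 -0.86  0.37 -0.55]
18 [ 1.19 -0.23 -0.17 -0.86  0.42 -0.51]
```

Call:
apply_moves:
  steps: [1,-0.2,-0.6,0,0,-0.5,60,1,-0.2,-0.6,0,0,-0.5,60,1,-0.2,-0.6,0,0,-0.5,60,1,-0.2,-0.6,0,0,-0.5,60,1,-0.2,-0.6,0,0,-0.5,60,1,-0.2,-0.6,0,0,-0.5,60,1,-0.2,-0.6,0,0,-0.5,60,1,-0.2,-0.6,0,0,-0.5,60,1,-0.2,-0.6,0,0,-0.5,60,1,-0.2,-0.6,0,0,-0.5,60,1,-0.2,-0.6,0,0,-0.5,60,1,-0.2,-0.6,0,0,-0.5,60]

```text
t: 2.0
tool_pos: [0.4101, -0.3461, 0.4355]
orientation: [2.855, 1.311, 0.0]
force: [0.3, 0.2, 0.2]
opening: 0.0562
gripper_force: 0.0
```

Call:
apply_moves:
  steps: [1,-0.2,0,0,0,-0.5,60,1,-0.2,0,0,0,-0.5,60,1,-0.2,0,0,0,-0.5,60,1,-0.2,0,0,0,-0.5,60,1,-0.2,0,0,0,-0.5,60,1,-0.2,0,0,0,-0.5,60,1,-0.2,0,0,0,-0.5,60,1,-0.2,0,0,0,-0.5,60]

```text
t: 2.67
tool_pos: [0.4888, -0.1162, 0.4346]
orientation: [2.52, 1.876, 0.0]
force: [0.8, -0.3, 0.4]
opening: 0.0559
gripper_force: 0.0
```

```bash
cat > to.py <<'E'
from h import *
import sys
# print delta split to a grasp target: python3 to.py gx gy gz tilt back yawdeg
gx,gy,gz,t,b,y=map(float,sys.argv[1:7])
R2=toolR(np.radians(t),np.radians(y));T=np.array([gx,gy,gz])+(.0188-b)*R2[:,2];p,R=now()
print('from',p.round(3),'to',T.round(3));d=delta(p,R,T,R2)
n=int(np.ceil(abs(d).max()));print('one-shot',d.round(2))
rv=Ro.from_matrix(R.T@R2).as_rotvec()
f=lambda s:(p+(T-p)*s,R@Ro.from_rotvec(rv*s).as_matrix())
n=int(sys.argv[7]) if len(sys.argv)>7 else n
for i in range(n): print(delta(*f(i/n),*f((i+1)/n)).round(2))
E
python3 to.py .6755 -.0275 .337 42 .12 -5.1
```

```text
from [ 0.489 -0.116  0.435] to [ 0.608 -0.021  0.412]
one-shot [ 4.17  2.9   0.75 -6.97  0.71 -1.84]
[ 0.6   0.41  0.11 -1.    0.1  -0.26]
[ 0.58  0.42  0.16 -1.    0.1  -0.26]
[ 0.57  0.41  0.21 -1.    0.1  -0.26]
[ 0.56  0.41  0.25 -1.    0.1  -0.26]
[ 0.54  0.39  0.3  -1.    0.1  -0.26]
[ 0.53  0.37  0.35 -1.    0.1  -0.26]
[ 0.51  0.35  0.39 -1.    0.1  -0.26]
```

Call:
apply_moves:
  steps: [0.6,0.41,0.11,-1,0.1,-0.26,60,0.58,0.42,0.16,-1,0.1,-0.26,60,0.57,0.41,0.21,-1,0.1,-0.26,60,0.56,0.41,0.25,-1,0.1,-0.26,60,0.54,0.39,0.3,-1,0.1,-0.26,60,0.53,0.37,0.35,-1,0.1,-0.26,60,0.51,0.35,0.39,-1,0.1,-0.26,60,0,0,0,0,0,0,60,0,0,0,0,0,0,60]

```text
t: 3.42
tool_pos: [0.6066, -0.0225, 0.4097]
orientation: [1.866, 1.7, 0.65]
force: [0.0, -0.1, 0.9]
opening: 0.0558
gripper_force: 0.0
```

```bash
python3 to.py .6755 -.0275 .337 42 0 -5.1; python3 - <<'E'
from h import *
snap('wrist','w1.png')
for z in (.33,.337,.345):
  for d in eyes.place_of('wrist','lid_handle')[:1]: print(d['conf'],d['xy'],onplane('wrist',d['xy'],z).round(4))
print('expected px',proj('wrist',[.6755,-.0275,.337]))
E
```

```text
from [ 0.607 -0.022  0.41 ] to [ 0.688 -0.029  0.323]
one-shot [ 0.05  0.1   3.97 -0.02  0.03 -0.03]
[ 0.01  0.02  0.99 -0.01  0.01 -0.01]
[ 0.01  0.02  0.99 -0.01  0.01 -0.01]
[ 0.01  0.02  0.99 -0.01  0.01 -0.01]
[ 0.01  0.02  0.99 -0.01  0.01 -0.01]
0.62 [327.1, 203.0] [ 0.6928 -0.0364  0.33  ]
0.62 [327.1, 203.0] [ 0.6878 -0.0337  0.337 ]
0.62 [327.1, 203.0] [ 0.6809 -0.03    0.345 ]
expected px [315.5733755  200.03893755]
```

View pics/w1.png

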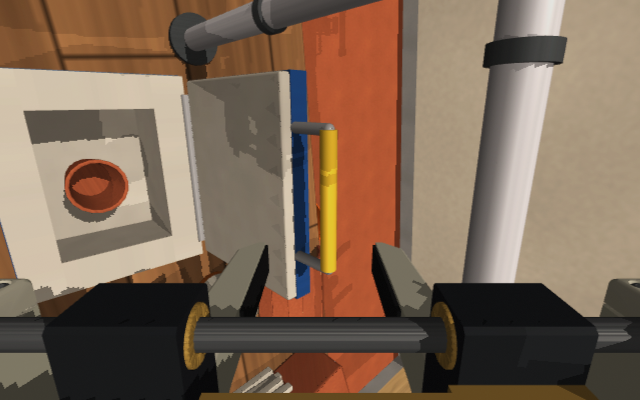

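The bar runs at column 329, rows 130–270, with the pipe on the right at columns 490–550. It sits about 9 mm further along +tool y than estimated. I'll tilt slightly more to clear the pipe, narrow the fingers, step in, and look again.

```bash
python3 to.py .683 -.030 .338 47 .065 -5.1 3
```

```text
from [ 0.609 -0.024  0.415] to [ 0.649 -0.027  0.37 ]
one-shot [ 0.03 -0.01  2.04 -0.8   0.05 -0.04]
[ 0.01 -0.    0.68 -0.27  0.02 -0.01]
[ 0.01 -0.02  0.68 -0.27  0.02 -0.01]
[ 0.01 -0.04  0.68 -0.27  0.02 -0.01]
```

Call:
apply_moves:
  steps: [0,0,0.68,-0.27,0,0,38,0,0,0.68,-0.27,0,0,38,0,0,0.68,-0.27,0,0,38,0,0,0,0,0,0,38,0,0,0,0,0,0,38]

```text
t: 4.03
tool_pos: [0.6501, -0.0278, 0.3672]
orientation: [1.808, 1.644, 0.711]
force: [-0.1, -0.1, 0.3]
opening: 0.0354
gripper_force: 0.0
```

```bash
python3 - <<'E'
from h import *
im=snap('wrist','w2.png').astype(int);p,R=now()
m=(im[...,0]>150)&(im[...,1]>120)&(im[...,2]<90);m[280:]=0
ys,xs=np.nonzero(m);n,l,s,c=cv2.connectedComponentsWithStats(m.astype(np.uint8));i=1+np.argmax(s[1:,4]);print(s[i],c[i])
px=c[i]
c=eyes.calibration('wrist');K,Rc,t=map(np.array,(c['K'],c['R'],c['t']));o=-Rc.T@t;print('cam in tool',(R.T@(o-p)).round(3),'f',K[0,0])
for z in(.334,.339,.344):
    X=onplane('wrist',px,z);print(z,X.round(4),'in tool',(R.T@(X-p)).round(4))
for u in (.03,.05): print(u,proj('wrist',p+R[:,2]*u), )
E
python3 to.py .683 -.030 .338 47 .065 -5.1 3
```

```text
[ 312  135   18  145 2280] [321.00350877 209.08157895]
cam in tool [ 0.079  0.001 -0.166] f 336.45505451826386
0.334 [ 0.6909 -0.0209  0.334 ] in tool [0.0106 0.0014 0.0531]
0.339 [ 0.6858 -0.0181  0.339 ] in tool [0.0129 0.0014 0.0457]
0.344 [ 0.6807 -0.0153  0.344 ] in tool [0.0152 0.0013 0.0384]
0.03 [318.88137226 236.29169559]
0.05 [318.97339726 225.24327659]
from [ 0.65  -0.028  0.369] to [ 0.649 -0.027  0.37 ]
one-shot [ 0.02 -0.02 -0.03 -0.01  0.04 -0.04]
[ 0.01 -0.01 -0.01 -0.    0.01 -0.01]
[ 0.01 -0.01 -0.01 -0.    0.01 -0.01]
[ 0.01 -0.01 -0.01 -0.    0.01 -0.01]
```

View pics/w2.png

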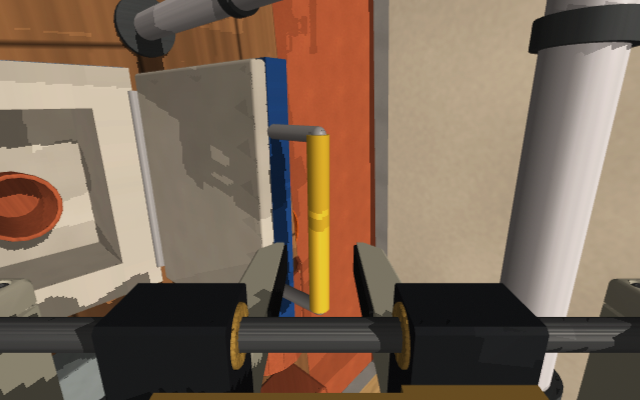

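The bar spans columns 309–329 and rows 135–313, centred between the fingers and about 55 mm ahead. Moving in, then gripping lightly.

Call:
apply_moves:
  steps: [0,0,0.6,0,0,0,38,0,0,0.6,0,0,0,38,0,0,0.5,0,0,0,38,0,0,0.4,0,0,0,38,0,0,0,0,0,0,38]
  grip_force: 20

```text
t: 4.5
tool_pos: [0.6968, -0.0318, 0.3251]
orientation: [1.806, 1.643, 0.713]
force: [0.5, 0.4, -0.4]
opening: 0.0357
gripper_force: 0.0
```

Call:
apply_moves:
  steps: [0,0,0,0,0,0,5,0,0,0,0,0,0,5,0,0,0,0,0,0,5,0,0,0,0,0,0,5,0,0,0,0,0,0,5]
  grip_force: 20

```text
t: 4.92
tool_pos: [0.6956, -0.0315, 0.3246]
orientation: [1.806, 1.643, 0.713]
force: [-1.0, -0.6, -3.3]
opening: 0.0135
gripper_force: 20.0
```

Grip confirmed (13.5 mm). Planning the arc.

```bash
cat > arc.py <<'E'
from h import *
import sys
# arc.py a_end tilt_end n d : from the present pose along the lid's arc
ae,te,n,d=float(sys.argv[1]),np.radians(float(sys.argv[2])),int(sys.argv[3]),float(sys.argv[4])
Ry=Ro.from_euler('z',YAW).as_matrix();C=np.array([.558,-.0195,0])
p,R=now();h=Ry.T@(p-d*R[:,2]-C)
t0=np.arctan2(R[2,1],-R[2,2]); r=np.hypot(215,15)/1000;de=np.arctan2(15,215)
v=np.array([h[0]-.09,h[2]-.125]);a0=np.arctan2(v[1],-v[0])-de
print('handle kiln',h.round(4),'radius err mm',((np.hypot(*v)-r)*1e3).round(1),'a',a0.round(3),'tilt',np.degrees(t0).round(1))
P,Q=p,R
for i in range(1,n+1):
    s=i/n;a=a0+(ae-a0)*s;t=t0+(te-t0)*s;Rn=toolR(t);rr=np.hypot(*v)*(1-s)+r*s
    H=np.array([.09-rr*np.cos(a+de),h[1],.125+rr*np.sin(a+de)])
    pn=C+Ry@H+d*Rn[:,2];print(*[f'{x:.2f}' for x in delta(P,Q,pn,Rn)],sep=', ');P,Q=pn,Rn
E
python3 arc.py 1.1 37 12 .014
```

```text
handle kiln [0.1279 0.0004 0.3342] radius err mm -2.9 a 1.68 tilt 46.9
0.00, -0.19, -0.29, 0.14, 0.04, -0.03
-0.00, -0.21, -0.28, 0.14, -0.00, -0.00
0.00, -0.23, -0.26, 0.14, -0.00, 0.00
-0.00, -0.24, -0.25, 0.14, -0.00, -0.00
0.00, -0.26, -0.23, 0.14, -0.00, 0.00
-0.00, -0.27, -0.22, 0.14, 0.00, -0.00
0.00, -0.29, -0.20, 0.14, -0.00, 0.00
-0.00, -0.30, -0.18, 0.14, -0.00, 0.00
0.00, -0.31, -0.16, 0.14, -0.00, 0.00
0.00, -0.32, -0.15, 0.14, -0.00, 0.00
0.00, -0.33, -0.13, 0.14, -0.00, -0.00
-0.00, -0.34, -0.10, 0.14, -0.00, 0.00
```

Call:
apply_moves:
  steps: [0,-0.19,-0.25,0.14,0,0,5,0,-0.21,-0.25,0.14,0,0,5,0,-0.23,-0.24,0.14,0,0,5,0,-0.24,-0.24,0.14,0,0,5,0,-0.26,-0.23,0.14,0,0,5,0,-0.27,-0.22,0.14,0,0,5,0,-0.29,-0.2,0.14,0,0,5,0,-0.3,-0.18,0.14,0,0,5,0,-0.31,-0.16,0.14,0,0,5,0,-0.32,-0.15,0.14,0,0,5,0,-0.33,-0.13,0.14,0,0,5,0,-0.34,-0.1,0.14,0,0,5]
  grip_force: 30

```text
t: 5.92
tool_pos: [0.5744, -0.021, 0.3096]
orientation: [1.927, 1.752, 0.582]
force: [6.1, -5.3, -9.1]
opening: 0.0133
gripper_force: 30.0
```

```bash
python3 arc.py 0.5 25 12 .014
```

```text
handle kiln [0.0081 0.     0.3208] radius err mm -3.2 a 1.105 tilt 36.8
0.00, -0.35, -0.09, 0.16, 0.05, -0.04
-0.00, -0.36, -0.06, 0.16, 0.00, 0.00
0.00, -0.36, -0.04, 0.16, -0.00, -0.00
-0.00, -0.37, -0.02, 0.16, 0.00, 0.00
-0.00, -0.37, 0.01, 0.16, 0.00, -0.00
-0.00, -0.37, 0.03, 0.16, -0.00, -0.00
0.00, -0.36, 0.06, 0.16, -0.00, 0.00
-0.00, -0.36, 0.08, 0.16, 0.00, 0.00
-0.00, -0.35, 0.10, 0.16, 0.00, -0.00
0.00, -0.35, 0.13, 0.16, -0.00, 0.00
-0.00, -0.34, 0.15, 0.16, 0.00, -0.00
0.00, -0.33, 0.17, 0.16, -0.00, 0.00
```

Call:
apply_moves:
  steps: [0,-0.35,-0.09,0.16,0.05,-0.04,5,0,-0.36,-0.06,0.16,0,0,5,0,-0.36,-0.04,0.16,0,0,5,0,-0.37,-0.02,0.16,0,0,5,0,-0.37,0.01,0.16,0,0,5,0,-0.37,0.03,0.16,0,0,5,0,-0.36,0.06,0.16,0,0,5,0,-0.36,0.08,0.16,0,0,5,0,-0.35,0.1,0.16,0,0,5,0,-0.35,0.13,0.16,0,0,5,0,-0.34,0.15,0.16,0,0,5,0,-0.33,0.17,0.16,0,0,5]

```text
t: 6.92
tool_pos: [0.4743, -0.0124, 0.2303]
orientation: [2.051, 1.877, 0.425]
force: [9.5, -8.3, -6.1]
opening: 0.0127
gripper_force: 30.0
```

```bash
python3 arc.py 0.0 12 12 .014
```

```text
handle kiln [-0.0901 -0.0004  0.2429] radius err mm -0.3 a 0.51 tilt 25.6
0.00, -0.27, 0.16, 0.19, 0.01, 0.00
-0.00, -0.26, 0.18, 0.19, -0.00, -0.00
0.00, -0.24, 0.19, 0.19, 0.00, 0.00
0.00, -0.23, 0.21, 0.19, 0.00, 0.00
-0.00, -0.22, 0.22, 0.19, -0.00, -0.00
0.00, -0.20, 0.23, 0.19, -0.00, -0.00
-0.00, -0.19, 0.25, 0.19, 0.00, 0.00
0.00, -0.17, 0.26, 0.19, 0.00, -0.00
-0.00, -0.16, 0.27, 0.19, -0.00, 0.00
-0.00, -0.14, 0.28, 0.19, -0.00, 0.00
0.00, -0.12, 0.28, 0.19, -0.00, -0.00
-0.00, -0.11, 0.29, 0.19, 0.00, -0.00
```

Call:
apply_moves:
  steps: [0,-0.26,0.16,0.19,0,0,5,0,-0.25,0.18,0.19,0,0,5,0,-0.23,0.19,0.19,0,0,5,0,-0.22,0.21,0.19,0,0,5,0,-0.2,0.22,0.19,0,0,5,0,-0.19,0.23,0.19,0,0,5,0,-0.18,0.25,0.19,0,0,5,0,-0.16,0.26,0.19,0,0,5,0,-0.15,0.27,0.19,0,0,5,0,-0.13,0.28,0.19,0,0,5]

```text
t: 7.75
tool_pos: [0.4411, -0.0075, 0.1437]
orientation: [2.179, 1.996, 0.246]
force: [-0.1, -0.5, 0.5]
opening: 0.0131
gripper_force: 30.0
```

```bash
python3 arc.py 0.0 10 3 .014
```

```text
handle kiln [-0.1208  0.0015  0.1573] radius err mm -2.2 a 0.082 tilt 13.9
-0.00, -0.11, 0.17, 0.22, -0.03, 0.01
0.00, -0.10, 0.18, 0.22, 0.00, -0.00
-0.00, -0.09, 0.18, 0.22, -0.00, 0.00
```

Call:
apply_moves:
  steps: [0,-0.1,0.17,0.2,0,0,5,0,-0.1,0.17,0.2,0,0,5,0,-0.09,0.18,0.2,0,0,5,0,0,0.1,0,0,0,5,0,0,0,0,0,0,5]

```text
t: 8.17
tool_pos: [0.4398, -0.0074, 0.1288]
orientation: [2.211, 2.026, 0.192]
force: [-9.7, 0.6, 28.1]
opening: 0.0129
gripper_force: 30.0
```

```bash
python3 arc.py 0.0 10 1 .014; python3 - <<'E'
from h import *
print(robot.read_state()['force'])
a=snap('wrist','w3.png');b=snap('top','t1.png')[90:250,240:450];c=snap('scene','s1.png')[180:340,190:400]
f=lambda i:cv2.resize(i,(400,300))
cv2.imwrite('pics/c2.png',cv2.hconcat([f(b),f(c)])[:,:,::-1])
E
```

```text
handle kiln [-0.1214  0.0015  0.1425] radius err mm -3.4 a 0.013 tilt 10.7
-0.00, -0.14, 0.06, 0.12, -0.02, 0.01
[-9.72691311  0.58825644 28.08217495]
```

View pics/c2.png

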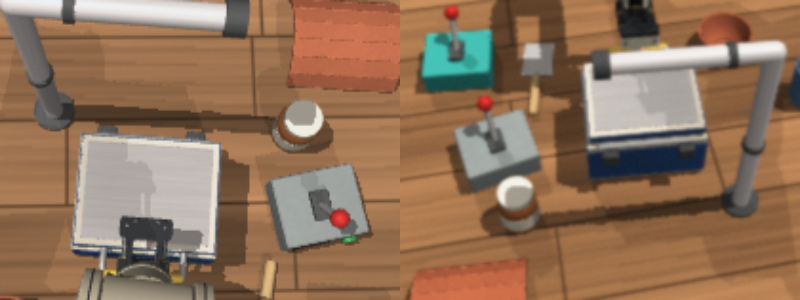

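The lid is down flush on the rim in both views, with a 28 N reaction. Releasing slightly, then lifting straight out.

Call:
apply_moves:
  steps: [0,0,0,0,0,0,32,0,0,0,0,0,0,32,0,0,0,0,0,0,32,0,0,0,0,0,0,32]

```text
t: 8.65
tool_pos: [0.4361, -0.0072, 0.1235]
orientation: [2.216, 2.03, 0.185]
force: [-0.9, 0.1, -0.5]
opening: 0.029
gripper_force: 0.0
```

Call:
apply_moves:
  steps: [0,0,-0.3,0,0,0,32,0,0,-0.5,0,0,0,32,0,0,-0.8,0,0,0,32,0,0,-1,0,0,0,32,0,0,-1,0,0,0,32,0,0,-1,0,0,0,20,0,0,-1,0,0,0,0,0,0,0,0,0,0,0]

```text
t: 9.32
tool_pos: [0.408, -0.0053, 0.2972]
orientation: [2.209, 2.023, 0.195]
force: [-0.1, -0.6, 0.7]
opening: 0.0142
gripper_force: 0.0
```

```bash
python3 - <<'E'
from h import *
p,R=now();a=snap('wrist','w4.png');t=snap('top','t2.png')
i=t.astype(int)[120:142,280:375];
obs={}
for cam,f,win in(('top','t2.png',(408,196,428,216)),('scene','s1.png',(225,226,244,244))):
    im=cv2.imread('pics/'+f)[:,:,::-1].astype(int);w=im[win[1]:win[3],win[0]:win[2]]
    ys,xs=np.nonzero((w[...,0]>130)&(w[...,1]<70)&(w[...,2]<70));print(cam,xs.mean()+win[0],ys.mean()+win[1])
tt=t[110:290,240:450];cv2.imwrite('pics/c3.png',cv2.hconcat([cv2.resize(a,(400,300)),cv2.resize(tt,(400,300))])[:,:,::-1])
by=np.radians(12.5);b=np.array([.5183,-.3078,.140]);bx=np.array([np.cos(by),np.sin(by),0]);o=np.array([.546,-.2995,0])
print('ball in box',(b-o)@bx,(b-o)@[-bx[1],bx[0],0])
# closed fingers, tool down, TCP behind ball: tool x along box y (yaw=by)
R2=toolR(0,by)
pre=b-bx*.07;pre[2]=.24
print(p,pre,delta(p,R,pre,R2).round(2))
E
```

```text
top 417.85714285714283 206.12857142857143
scene 234.37777777777777 234.24444444444444
ball in box -0.028839848192908468 -0.0021078795530100137
[ 0.40802393 -0.00530989  0.29721348] [ 0.44995928 -0.32295077  0.24      ] [-10.43   1.92   2.3    1.81   0.27  -2.91]
```

View pics/c3.png

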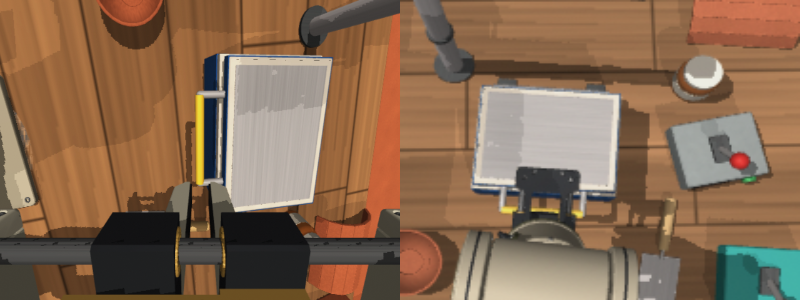

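The lid is shut and released, with the handle bar lying in front of the rim. The lever is still leaning toward the robot. Moving to the robot's side of the red ball, fingers closed.

Call:
apply_moves:
  steps: [-0.95,0.17,0.21,0.16,0.02,-0.26,0,-0.95,0.17,0.21,0.16,0.02,-0.26,0,-0.95,0.17,0.21,0.16,0.02,-0.26,0,-0.95,0.17,0.21,0.16,0.02,-0.26,0,-0.95,0.17,0.21,0.16,0.02,-0.26,0,-0.95,0.17,0.21,0.16,0.02,-0.26,0,-0.95,0.17,0.21,0.16,0.02,-0.26,0,-0.95,0.17,0.21,0.16,0.02,-0.26,0,-0.95,0.17,0.21,0.16,0.02,-0.26,0,-0.95,0.17,0.21,0.16,0.02,-0.26,0,-0.95,0.17,0.21,0.16,0.02,-0.26,0,0,0,0,0,0,0,0]

```text
t: 10.42
tool_pos: [0.4828, -0.3172, 0.2215]
orientation: [-1.968, -2.436, 0.01]
force: [0.5, -0.5, -1.0]
opening: 0.0007
gripper_force: 0.0
```

```bash
cat > lev.py <<'E'
from h import *
by=np.radians(12.5);bx=np.array([np.cos(by),np.sin(by),0]);o=np.array([.546,-.2995,0]);o=o-.002*np.array([-bx[1],bx[0],0])
p,R=now();R2=toolR(0,by);print('tcp in box',((p-o)@bx).round(4),((p-o)@[-bx[1],bx[0],0]).round(4),p[2].round(3))
for x,z in((-.095,.12),(-.06,.12),(.03,.12)): print(x,z,delta(p,R,o+bx*x+[0,0,z],R2).round(2)); p,R=o+bx*x+[0,0,z],R2
E
python3 lev.py
```

```text
tcp in box -0.0655 -0.0016 0.221
-0.095 0.12 [ 0.03 -0.95  3.39 -0.11 -0.04 -0.06]
-0.06 0.12 [0.   1.17 0.   0.   0.   0.  ]
0.03 0.12 [-0.  3.  0.  0.  0.  0.]
```

Call:
apply_moves:
  steps: [0,-0.95,0,-0.1,0,0,0,0,0,0.85,0,0,0,0,0,0,0.85,0,0,0,0,0,0,0.85,0,0,0,0,0,0,0.85,0,0,0,0,0,0,0,0,0,0,0,0,0,0,0,0,0,0]

```text
t: 11.0
tool_pos: [0.455, -0.319, 0.1235]
orientation: [-1.973, -2.444, -0.006]
force: [-0.1, -0.7, -0.1]
opening: 0.0005
gripper_force: 0.0
```

```bash
python3 lev.py; python3 - <<'E'
from h import *
p,R=now();im=snap('wrist','w5.png')
w=im.astype(int);m=(w[...,0]>130)&(w[...,1]<60)&(w[...,2]<60);m[260:]=0
n,l,s,c=cv2.connectedComponentsWithStats(m.astype(np.uint8))
for i in range(1,n):
  if s[i][4]>150:
    X=onplane('wrist',c[i],.145);print(s[i],c[i].round(),X.round(3),'tool',(R.T@(X-p)).round(3))
E
```

```text
tcp in box -0.0931 0.0027 0.123
-0.095 0.12 [-0.09 -0.06  0.12  0.03 -0.03 -0.06]
-0.06 0.12 [0.   1.17 0.   0.   0.   0.  ]
0.03 0.12 [-0.  3.  0.  0.  0.  0.]
```

View pics/w5.png

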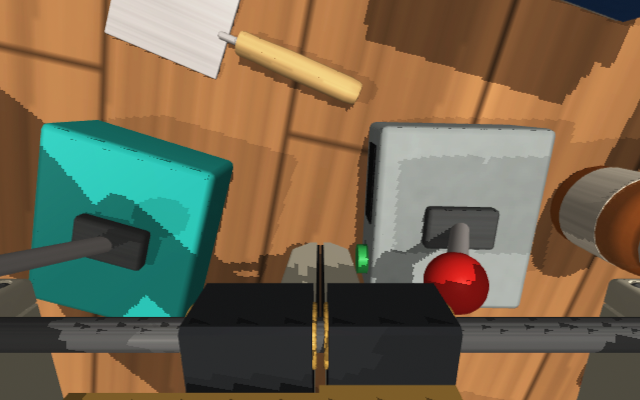

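The grey box (columns 370–553) has its ball at about (456,283), to the +y side of the fingers. Checking the lateral offset.

```bash
python3 - <<'E'
from h import *
p,R=now()
for z in (.136,.14,.145):
  X=onplane('wrist',[456,283],z);print(z,X.round(4),'tool',(R.T@(X-p)).round(4))
print(proj('wrist',[.5183,-.3078,.142]))
E
```

```text
0.136 [ 0.5283 -0.3152  0.136 ] tool [-0.0104  0.0714 -0.0099]
0.14 [ 0.526  -0.3133  0.14  ] tool [-0.0081  0.0696 -0.0139]
0.145 [ 0.5231 -0.311   0.145 ] tool [-0.0052  0.0673 -0.0189]
[446.44637953 272.44890309]
```

Call:
apply_moves:
  steps: [-0.2,0.4,0,0,0,0,0,0,0.4,0,0,0,0,0,0,0.4,0,0,0,0,0,0,0.4,0,0,0,0,0,0,0.4,0,0,0,0,0,0,0.4,0,0,0,0,0,0,0.4,0,0,0,0,0,0,0.4,0,0,0,0,0,0,0,0,0,0,0,0]

```text
t: 11.8
tool_pos: [0.5544, -0.3052, 0.127]
orientation: [1.967, 2.441, 0.007]
force: [-0.3, -0.1, -0.0]
opening: 0.0005
gripper_force: 0.0
```

```bash
python3 lev.py|head -1; python3 - <<'E'
from h import *
p,R=now();im=snap('top','t3.png');a=snap('wrist','w6.png')
cv2.imwrite('pics/c4.png',cv2.hconcat([cv2.resize(a,(400,300)),cv2.resize(im[140:260,360:490],(400,300))])[:,:,::-1])
E
```

```text
tcp in box 0.0069 -0.0054 0.127
```

View pics/c4.png

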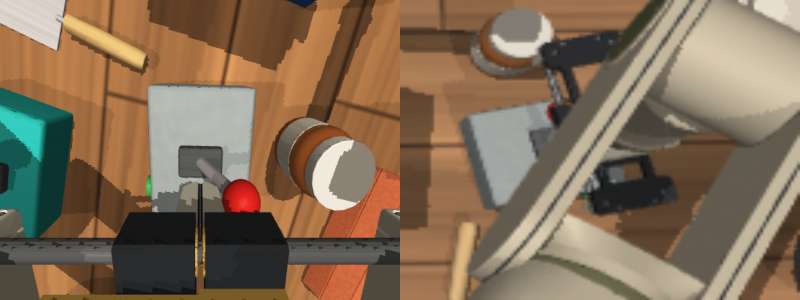

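The lever follows, with the ball ahead of the fingers at (240,195) in the left crop. Pushing on to the stop.

Call:
apply_moves:
  steps: [0,0.25,0,0,0,0,0,0,0.2,0,0,0,0,0,0,0.2,0,0,0,0,0,0,0,0,0,0,0,0]

```text
t: 12.23
tool_pos: [0.5657, -0.3034, 0.1265]
orientation: [-1.973, -2.44, 0.006]
force: [-29.1, -1.3, 14.1]
opening: 0.0009
gripper_force: 14.9
```

That's the stop (29 N). Backing off and lifting clear.

Call:
apply_moves:
  steps: [0,0,0,0,0,0,0,0,0,0,0,0,0,0,0,-0.5,0,0,0,0,0,0,-1,0,0,0,0,0,0,-1,0,0,0,0,0,0,-0.5,-1,0,0,0,0,0,-0.5,-1,0,0,0,0,0,-1,-1,0,0,0,0,0,-1,-1,0,0,0,0,0,0,0,0,0,0,0,0,0,0,0,0,0,0]

```text
t: 13.15
tool_pos: [0.4103, -0.3384, 0.2479]
orientation: [1.969, 2.433, 0.005]
force: [-0.1, -0.2, 0.1]
opening: 0.0002
gripper_force: 0.0
```

```bash
python3 - <<'E'
from h import *
a=snap('scene','s9.png')[180:340,190:400];b=snap('wrist','w9.png')
cv2.imwrite('pics/c5.png',cv2.hconcat([cv2.resize(b,(400,300)),cv2.resize(a,(400,300))])[:,:,::-1])
obs={}
w=a.astype(int);m=(w[...,0]>130)&(w[...,1]<70)&(w[...,2]<70);m[:70]=0;m[:,:30]=0;m[:,:]=m;ys,xs=np.nonzero(m[:,:70]);print('scene ball',xs.mean()+190,ys.mean()+180,len(xs))
by=np.radians(12.5);bx=np.array([np.cos(by),np.sin(by),0])
for th in(.65,.5,.8): print(th,'(on pose predicted px for lean)',proj('scene',np.array([.546,-.3015,.065])+bx*.085*np.sin(th)+[0,0,.085*np.cos(th)]))
E
```

```text
scene ball 240.0 252.0 33
0.65 (on pose predicted px for lean) [241.59569319 254.14427283]
0.5 (on pose predicted px for lean) [240.4289722  250.63515064]
0.8 (on pose predicted px for lean) [242.72085793 257.63438767]
```

View pics/c5.png

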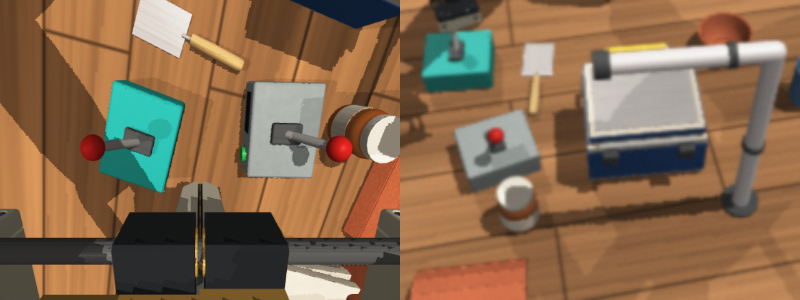

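```bash
python3 -c "
from h import *
print(robot.close_job())"
```

```text
the job is handed in; nothing more can be done
None
```

The kiln lid was lowered under grip until it rested shut on the rim. The red lever on the grey box was then pushed to its stop, the arm touches nothing, and I saw nothing else disturbed. The job is handed in at about 13 s; no verdict was shown.

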